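# Find the full slide box by hefting one end and draw it into the carrier

## Task

Three closed slide boxes stand on the bench and look alike, but only one is full of slides. Take the boxes by their ball pulls and raise that end just slightly, the other end staying on the bench, to feel which one is heavy; then draw the full box by its pull gently into the carrier until it sits flat, fully home against the end stop behind the rollers, and let go. Do not tip any box steeply or ram it against the stop, leave the two empty boxes where they stand, and disturb nothing else.

Things in the scene. Friction and masses are not known exactly. Their poses are not given: they have to be found in the camera images.
- box_1: closed grey sheet-metal slide box, 88 mm wide (its x), 120 long (its y), 57 high, too wide to span; origin at the centre of its underside, z up. Steel ball pull on its +y end, two clasps on its -y end. The three look alike and their names do not tell which is full: the empty ones weigh about 0.3 kg, the full one 0.8 to 0.95 kg, with the weight about midway between the ends
- box_1_pull (a point): centre of that box's steel ball pull: ball 26 mm across, 34 mm above the underside, 28 mm out from the +y end face, on a 10 mm stem; 148 mm from the bottom edge at the other end, about which the box tips when the ball is raised
- box_1_front (a point): bottom edge of that box at the ball end, mid-width (60 mm along +y from the box's origin)
- box_1_rear (a point): bottom edge of that box at the end away from the ball, mid-width (60 mm along -y)
- box_2: closed grey sheet-metal slide box, 88 mm wide (its x), 120 long (its y), 57 high, too wide to span; origin at the centre of its underside, z up. Steel ball pull on its +y end, two clasps on its -y end. The three look alike and their names do not tell which is full: the empty ones weigh about 0.3 kg, the full one 0.8 to 0.95 kg, with the weight about midway between the ends
- box_2_pull (a point): centre of that box's steel ball pull: ball 26 mm across, 34 mm above the underside, 28 mm out from the +y end face, on a 10 mm stem; 148 mm from the bottom edge at the other end, about which the box tips when the ball is raised
- box_2_front (a point): bottom edge of that box at the ball end, mid-width (60 mm along +y from the box's origin)
- box_2_rear (a point): bottom edge of that box at the end away from the ball, mid-width (60 mm along -y)
- box_3: closed grey sheet-metal slide box, 88 mm wide (its x), 120 long (its y), 57 high, too wide to span; origin at the centre of its underside, z up. Steel ball pull on its +y end, two clasps on its -y end. The three look alike and their names do not tell which is full: the empty ones weigh about 0.3 kg, the full one 0.8 to 0.95 kg, with the weight about midway between the ends
- box_3_pull (a point): centre of that box's steel ball pull: ball 26 mm across, 34 mm above the underside, 28 mm out from the +y end face, on a 10 mm stem; 148 mm from the bottom edge at the other end, about which the box tips when the ball is raised
- box_3_front (a point): bottom edge of that box at the ball end, mid-width (60 mm along +y from the box's origin)
- box_3_rear (a point): bottom edge of that box at the end away from the ball, mid-width (60 mm along -y)
- carrier: aluminium carrier screwed to the worktop, 104 mm wide (its x; 154 over the black spring housings at the mouth), 170 long (its y); origin at worktop level under its middle, z up. Floor 4 mm thick, side rails 22 high and 92 apart. A box that is home rests on the floor with its ball end against the stop lip, its origin over the carrier's origin, 4 mm up, axes parallel
- carrier_mouth (a point): middle of the carrier's mouth at worktop level, 104 mm along -y from the carrier's origin. The guides flare from 92 mm apart (75 mm from the origin) to 118 mm apart here; a ramp (97 to 75 mm from the origin) leads up to the floor. A box enters with its ball end first, along the carrier's +y
- floor_plate: the carrier's flat floor plate, part of the carrier, 104 x 143 x 4 mm; origin 2 mm above the worktop over the carrier's origin, axes as the carrier's
- stop_lip: the carrier's stop lip, part of the carrier: a bar right across its +y end, 104 mm wide, 8 thick, its top 16 above the worktop; the ball and its stem pass over it. Origin in the middle of the face that the box meets, 60 mm along +y from the carrier's origin, 8 mm above the worktop; axes as the carrier's
- catch_l (a joint): sprung roller on the -x side of the carrier's mouth, 64 mm before its origin, 16 mm across, reaching 3.5 mm past the rail face into the channel; 0 = out, up to 0.006 m = pressed in. It yields at 2 N plus 0.5 N per mm as a box is drawn past, and springs out behind a box that is home
- catch_r (a joint): sprung roller on the +x side of the carrier's mouth, 64 mm before its origin, 16 mm across, reaching 3.5 mm past the rail face into the channel; 0 = out, up to 0.006 m = pressed in. It yields at 2 N plus 0.5 N per mm as a box is drawn past, and springs out behind a box that is home
- crucible: bystander, to be left alone: white porcelain crucible, 40 mm across, 36 high; origin under its middle
- crucible_lid: bystander, to be left alone: white crucible lid, 43 mm across; origin under its middle
- stopper_1: bystander, to be left alone: rubber stopper, 30 mm across, 26 high; origin under its middle
- phone: bystander, to be left alone: dark telephone, 158 x 76 x 8 mm; origin under its middle
- tweezers: bystander, to be left alone: steel tweezers, 126 mm long; origin under its middle

How it is judged (in metres and radians):
On the way:
1. a box is hefted: its ball end is raised by the fingers while its other end stays down on the bench (((height (world z) of box_1_front above 0.004 m and height (world z) of box_1_rear below 0.005 m and contact force between the fingers and box_1 above 0.5 N) or (height (world z) of box_2_front above 0.004 m and height (world z) of box_2_rear below 0.005 m and contact force between the fingers and box_2 above 0.5 N) or (height (world z) of box_3_front above 0.004 m and height (world z) of box_3_rear below 0.005 m and contact force between the fingers and box_3 above 0.5 N))), for 0.2 s.
At the end, for the whole second after the job is handed in: The full box (the one bearing on the carrier's floor plate with more than 5.5 N) lies at rest on the carrier's floor, level to 0.04 rad, its origin within 4 mm of the home position along and across, aligned to 0.06 rad; both empty boxes stand flat within 35 mm of where they started (((x of box_1 in the frame of carrier between -0.004 and 0.004 m and y of box_1 in the frame of carrier between -0.004 and 0.004 m and z of box_1 in the frame of carrier between 0.001 and 0.007 m and angle between the y axis of box_1 and the y axis of carrier, either way round below 0.06 rad and angle between box_1's own z axis and vertical below 0.04 rad and linear speed of box_1 below 0.01 m/s and contact force between box_1 and floor_plate above 5.5 N and distance of each of box_2, box_3 from where it was at the start of the episode below 0.035 m and angle between each of box_2, box_3's own z axis and vertical below 0.03 rad) or (x of box_2 in the frame of carrier between -0.004 and 0.004 m and y of box_2 in the frame of carrier between -0.004 and 0.004 m and z of box_2 in the frame of carrier between 0.001 and 0.007 m and angle between the y axis of box_2 and the y axis of carrier, either way round below 0.06 rad and angle between box_2's own z axis and vertical below 0.04 rad and linear speed of box_2 below 0.01 m/s and contact force between box_2 and floor_plate above 5.5 N and distance of each of box_1, box_3 from where it was at the start of the episode below 0.035 m and angle between each of box_1, box_3's own z axis and vertical below 0.03 rad) or (x of box_3 in the frame of carrier between -0.004 and 0.004 m and y of box_3 in the frame of carrier between -0.004 and 0.004 m and z of box_3 in the frame of carrier between 0.001 and 0.007 m and angle between the y axis of box_3 and the y axis of carrier, either way round below 0.06 rad and angle between box_3's own z axis and vertical below 0.04 rad and linear speed of box_3 below 0.01 m/s and contact force between box_3 and floor_plate above 5.5 N and distance of each of box_1, box_2 from where it was at the start of the episode below 0.035 m and angle between each of box_1, box_2's own z axis and vertical below 0.03 rad))); the robot touches nothing.
It fails at once if a box is tipped by more than 0.2 rad (about 11 degrees) (angle between any of box_1, box_2, box_3's own z axis and vertical above 0.2 rad).
It fails at once if a box is rammed against the carrier's stop lip: pressed on it with more than 25 N (contact force between any of box_1, box_2, box_3 and stop_lip above 25 N).
It fails at once if a second box is shifted by more than 50 mm: the empty ones stay where they stand (distance of each of box_1, box_2 from where it was at the start of the episode above 0.05 m or distance of each of box_1, box_3 from where it was at the start of the episode above 0.05 m or distance of each of box_2, box_3 from where it was at the start of the episode above 0.05 m).
It fails at once if a bystander (crucible, lid, stopper, telephone, tweezers) is moved by more than 30 mm (distance of any of crucible, crucible_lid, stopper_1, phone, tweezers from where it was at the start of the episode above 0.03 m).
It also fails if it takes over 67 s, if anything falls off the work surface, if the arm or the gripper's body presses on something with over 40 N, if the wrist force passes 120 N, or if a joint passes its speed limit or range.

## Robot

A 6-joint arm with a two-finger parallel gripper is mounted at the origin on a cart in front of the work surface, level with it; the furniture and walls round the work are solid. World frame = base frame: x ahead of the robot, y to its left, z up, the work surface at z = 0. Lengths are in mm, angles in rad, forces in N, time in s.
With the tool pointing down it reaches from about 375 to 925 mm from the base axis. Payload 5.7 kg.
Tool frame: the origin (TCP) lies on the front face of the gripper's body, between the roots of the fingers; the fingertips stand 80 mm ahead of it and the grasp point (between the pads) lies 61 mm ahead of it; z points along the fingers, y is the line along which they close (so a half turn about z gives the same grasp; the last joint's range is limited). The gripper opens to 88 mm and grips with 3 to 60 N. Pads are 20 mm wide; open, the fingers measure 115 mm over their backs; the gripper's body (75 mm by 178 mm) begins 61 mm behind the grasp point.
Start: joints at [1.171, 0.359, 1.51, -0, 1.272, -0.115], TCP at [168.576, 575.808, 302.623] pointing down, gripper open.
Joint ranges: [-2.97, 2.97], [-1.01, 2.36], [0.21, 2.38], [-0.96, 4.11], [0.2, 2.71], [-2.98, 2.98]. Speed limits (rad/s): [2.39, 2.39, 3.14, 3.14, 3.14, 3.14].

## Interface

Orientations are given as a unit quaternion [x, y, z, w].
In Python, from bench import get_state, snapshot, calibration, finish_job gives the robot as it stands.
- The arm moves only by the tool step_arm, never from a script. Its arguments are lists of equal length, an entry for each row: "claw": the finger opening in mm, from 0 to 87.8; "offset": the shift along the tool's x, y, z in mm, a list of three; "turn": the turn about the tool's z in degrees. In form: {"claw": [claw, ...], "offset": [[dx, dy, dz], ...], "turn": [turn, ...]}. A call has exactly 5 rows; each row is the pose to reach, as a shift and turn from the pose commanded when the call began, along the tool's axes at that moment; what a row does not reach only later rows make up. A row lasts 1/10 s, in which the tool goes at most 50 mm and 8.59 degrees, less where a joint would pass 70% of its speed; a pose out of reach is approached as far as the arm can. A call with a gripper value outside its range is refused whole. The fingers move at their own pace and stop on an object; "newtons" is the grip in N (left out, the last holds). Time passes only in rows, so rows that repeat a pose let the fingers close, or fill a call up. It gives the time, the measured TCP pose, the force, the opening and the grip force at its end, in the units of the state.
- get_state(): the state, without advancing time (a new reading comes with each control period).
- snapshot(name): name is "scene" or "top" or "wrist"; returns the picture (400x640x3 uint8, red, green, blue); there is no depth.
- calibration(name): a dict with "camera_matrix" (3x3 intrinsics, pixels), "extrinsics" (4x4, takes a point from camera to world coordinates). Camera axes: x right, y up, looking along -z (the intrinsics and any distortion apply to the point x, -y, -z); pixel columns grow to the right and rows downward; lengths in mm; the calibration is good to about 2 mm. A picture is of the moment at which its call begins: read the wrist's pose just before it. calibration takes no time and is no camera call; for the wrist camera it gives the pose at the moment of the call.
- finish_job(): hands the job in; it is judged then, once.
The state is a dict: "time_s": time; "joint_pos": joint angles; "joint_vel": joint speeds; "tau": joint torques, N m; "eef_pos": TCP position; "tool_rot": TCP orientation; "contact_force": force on the tool from outside, world axes, zero at the start; "wrist_torque": the same for the moment, N m; "width": finger opening in mm; "grasp_force": force on a finger pad.
Only numpy, scipy, OpenCV 4.12 (cv2) and the standard library are available. Lean on these libraries where they do the work, as an engineer would, in place of code of your own. Each camera call takes 0.05 s, during which the arm holds its last target. There are 200 camera calls.

## Working session

There is one attempt and no reset: what is moved stays moved. The work goes in short steps, Python scripts to look and compute and a tool call to move; the robot and the scene stay as the last step left them, time stands still between calls to the robot, and variables do not carry over. Pictures are saved under pics/ and viewed, at most 10 in all, crops included, and the job is handed in when it is done.

Besides the shell and the picture viewer there is one more tool, called after "Emit:" as name(argument=value, ...) on one line, values as JSON. step_arm: Moves the arm, as the interface text tells. Its arguments: {"type":"object","properties":{"claw":{"type":"array","items":{"type":"number"}},"offset":{"type":"array","items":{"type":"array","items":{"type":"number"}}},"turn":{"type":"array","items":{"type":"number"}},"newtons":{"type":"number"}},"required":["claw","offset","turn"]}

```bash
mkdir -p pics; python3 - <<'E'
from bench import *
import cv2,json
print(get_state())
for n in("scene","top"):
    im=snapshot(n); cv2.imwrite(f"pics/{n}0.png",im[:,:,::-1]); c=calibration(n); print(n,c)
E
```

```text
{'time_s': 0.0, 'joint_pos': array([ 1.17091937e+00,  3.59494963e-01,  1.51142475e+00, -1.97669944e-05,
        1.27248296e+00, -1.15110821e-01]), 'joint_vel': array([ 8.34610458e-04, -6.65366433e-06,  4.48603838e-04, -6.24890545e-04,
       -1.23910885e-07,  7.08080099e-04]), 'tau': array([ 3.80752863e-04, -5.15376484e+01, -2.70717949e+01,  6.77074073e-02,
        3.49696667e-02, -1.19896154e-04]), 'eef_pos': array([168.36729184, 575.33016887, 301.81835814]), 'tool_rot': array([ 1.41899527e-01,  9.89880652e-01, -8.77577591e-04, -2.21334833e-04]), 'contact_force': array([ 0.73183323,  0.78506492, -0.0433538 ]), 'wrist_torque': array([-0.00832141,  0.06938771, -0.01761629]), 'grasp_force': 0.0, 'width': 87.70373346310774}
scene {'camera_matrix': array([[512.41698933,   0.        , 316.07665369],
       [  0.        , 512.41698933, 201.67088654],
       [  0.        ,   0.        ,   1.        ]]), 'extrinsics': array([[ 6.74600352e-01,  5.08138954e-01, -5.35452302e-01,
        -1.51730537e+02],
       [-7.37916292e-01,  4.83705496e-01, -4.70646937e-01,
        -4.69208080e+02],
       [ 1.98471792e-02,  7.12617567e-01,  7.01271911e-01,
         1.00133070e+03],
       [ 0.00000000e+00,  0.00000000e+00,  0.00000000e+00,
         1.00000000e+00]])}
top {'camera_matrix': array([[474.99484685,   0.        , 311.95491083],
       [  0.        , 474.99484685, 203.13488808],
       [  0.        ,   0.        ,   1.        ]]), 'extrinsics': array([[-1.53238165e-02,  9.92043224e-01, -1.24961687e-01,
         4.32660664e+02],
       [-9.99805221e-01, -1.36478773e-02,  1.42567506e-02,
         1.66893005e+02],
       [ 1.24378510e-02,  1.25155815e-01,  9.92059132e-01,
         1.29201927e+03],
       [ 0.00000000e+00,  0.00000000e+00,  0.00000000e+00,
         1.00000000e+00]])}
```

View pics/scene0.png

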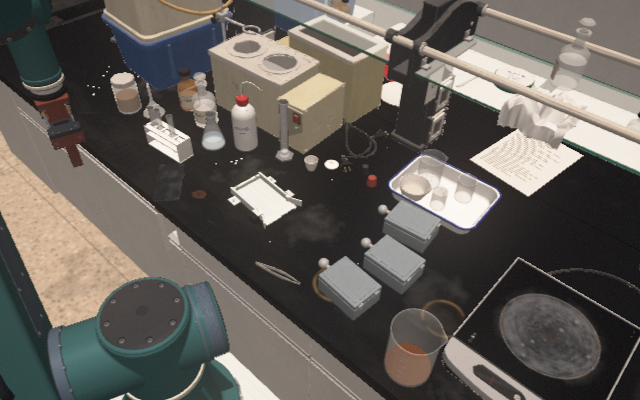

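View pics/top0.png

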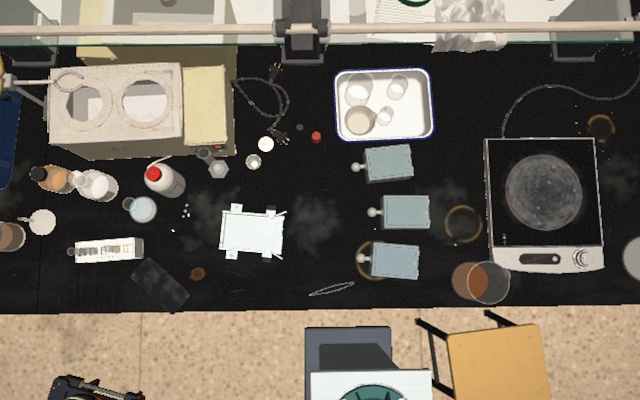

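The scene and top views show three boxes, with balls at top pixels (357,167), (373,212) and (362,258). The carrier is at about (252,232). Next I enlarge both views.

```bash
python3 - <<'E'
import cv2
a=cv2.imread("pics/top0.png");b=cv2.imread("pics/scene0.png")
cv2.imwrite("pics/topc.png",cv2.resize(a[140:290,210:440],None,fx=3.4,fy=3.4,interpolation=cv2.INTER_CUBIC))
cv2.imwrite("pics/scc.png",cv2.resize(b[160:320,220:450],None,fx=3.4,fy=3.4,interpolation=cv2.INTER_CUBIC))
E
```

```text
(no output)
```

View pics/topc.png

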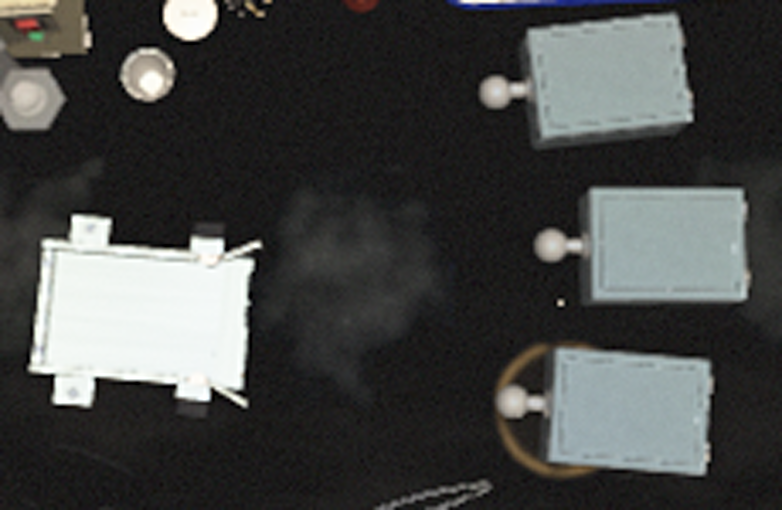

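View pics/scc.png

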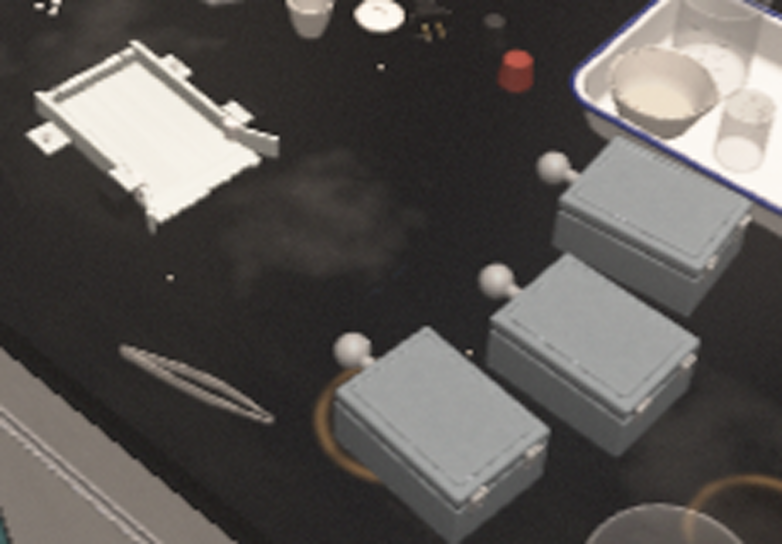

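The crops show these points:
- **Top crop:** balls at (494,92), (550,245) and (512,402). Carrier stop corners are at (42,242) and (30,373), and guide tips at (261,243) and (245,404).
- **Scene crop:** balls at (553,167), (496,281) and (352,350). Stop corners are at (135,42) and (38,95), and guide tips at (278,140) and (152,225).

```bash
cat > h.py <<'E'
import numpy as np
from bench import *
def ray(c,p):
    K,E=c["camera_matrix"],c["extrinsics"]
    d=np.linalg.inv(K)@[p[0],p[1],1]; d=E[:3,:3]@[d[0],-d[1],-d[2]]
    return E[:3,3],d/np.linalg.norm(d)
def tri(rs):
    A=np.zeros((3,3));b=np.zeros(3)
    for o,d in rs:
        M=np.eye(3)-np.outer(d,d);A+=M;b+=M@o
    x=np.linalg.solve(A,b); return x,[np.linalg.norm((np.eye(3)-np.outer(d,d))@(x-o)) for o,d in rs]
def onz(r,z): o,d=r; return o+d*(z-o[2])/d[2]
def proj(c,X):
    K,E=c["camera_matrix"],c["extrinsics"]; q=E[:3,:3].T@(np.asarray(X,float)-E[:3,3]); q=K@[q[0],-q[1],-q[2]]; return q[:2]/q[2]
E
python3 - <<'E'
from h import *
np.set_printoptions(precision=1,suppress=True)
T=calibration("top");S=calibration("scene")
tc=lambda u,v:ray(T,((u+.5)/3.4-.5+210,(v+.5)/3.4-.5+140))
sc=lambda u,v:ray(S,((u+.5)/3.4-.5+220,(v+.5)/3.4-.5+160))
P=dict(A=((494,92),(553,167)),B=((550,245),(496,281)),C=((512,402),(352,350)),stopfar=((42,242),(135,42)),stopnear=((30,373),(38,95)),tipfar=((261,243),(278,140)),tipnear=((245,404),(152,225)))
for k,(t,s) in P.items(): print(k,*tri([tc(*t),sc(*s)]))
for k,t in P.items():
  if k in"ABC": print(k,onz(tc(*t[0]),34)[:2],onz(sc(*t[1]),34)[:2])
for k,z,L in(("A",57,[(528,30),(677,14),(693,124),(537,138)]),("B",57,[(588,188),(745,187),(748,299),(588,300)]),("C",57,[(555,349),(711,361),(706,472),(549,460)]),("car",2,[(254,260),(243,388)])):
  print(k,[onz(tc(*p),z)[:2] for p in L])
print(calibration("wrist")["extrinsics"])
E
```

```text
A [687.5  32.2  36.3] [np.float64(0.9425820852786894), np.float64(0.9425820852788569)]
B [565.   -8.5  35.5] [np.float64(1.0355317747103145), np.float64(1.03553177471041)]
C [443.4  24.8  37. ] [np.float64(0.8193262886915073), np.float64(0.8193262886915921)]
stopfar [575.2 391.   19.6] [np.float64(0.29648039853744984), np.float64(0.29648039853759)]
stopnear [472.8 398.4  22.3] [np.float64(0.5676138108288292), np.float64(0.5676138108288388)]
tipfar [571.2 218.3  22.5] [np.float64(0.9556817228453803), np.float64(0.955681722845381)]
tipnear [445.1 232.4  10.6] [np.float64(0.961879821739017), np.float64(0.9618798217390994)]
A [688.6  31.3] [688.7  34. ]
B [565.9  -9.4] [565.3  -7.1]
C [444.   23.8] [444.6  26.8]
A [array([733. ,   5.8]), array([ 744.4, -111.8]), array([ 656.6, -120.7]), array([647.2,   1.3])]
B [array([607.4, -37.1]), array([ 606.5, -159. ]), array([ 519.6, -157.3]), array([520.6, -34.1])]
C [array([483.5,  -7.6]), array([ 472.6, -126.7]), array([ 388.9, -119.3]), array([399.7,  -0.4])]
car [array([560.5, 224.1]), array([458.6, 233.7])]
[[  0.3  -0.9  -0.3  91.4]
 [  1.    0.3   0.1 597.8]
 [ -0.   -0.3   1.  382.8]
 [  0.    0.    0.    1. ]]
```

The heights fit: balls at z 35.5–37 against 34, and rails about 22. Box yaws are about A +5°, B 0° and C −5°. The carrier yaw is about −5° with its origin near (518,326). I go above C first.

Emit:
step_arm(claw=[60,60,60,60,60], offset=[[-35,-38,0],[-70,-75,0],[-105,-113,0],[-140,-150,10],[-175,-188,20]], turn=[8,16,24,32,40])

```text
time_s: 0.6
eef_pos: [280.4, 352.2, 284.2]
tool_rot: [0.474, 0.88, 0.0, 0.0]
contact_force: [0.9, -0.4, 0.5]
width: 59.9
grasp_force: 0.0
```

```bash
cat > g.py <<'E'
import sys
from h import *
from scipy.spatial.transform import Rotation as R
# usage: g.py x y z yaw : offset/turn from measured pose to target TCP pose; yaw = world angle of tool y (deg)
s=get_state();M=R.from_quat(s["tool_rot"]).as_matrix()
yaw=np.degrees(np.arctan2(M[1,1],M[0,1]))
print("t",round(s["time_s"],2),"tcp",s["eef_pos"].round(1),"yaw",yaw.round(1),"F",s["contact_force"].round(2),"w",round(s["width"],1),"g",round(s["grasp_force"],1),"j",s["joint_pos"].round(2))
if len(sys.argv)>4:
    t=np.array([float(a) for a in sys.argv[1:5]])
    print("offset",(M.T@(t[:3]-s["eef_pos"])).round(1),"turn",((yaw-t[3]+180)%360-180).round(1))
E
python3 g.py 444 25 160 -5.2
```

```text
t 0.6 tcp [280.4 352.2 284.2] yaw 33.4 F [ 0.87 -0.37  0.52] w 59.9 g 0.0 j [ 0.74  0.16  1.84 -0.    1.14  0.16]
offset [-363.2  -43.6  124.2] turn 38.6
```

Emit:
step_arm(claw=[60,60,60,60,60], offset=[[-45,-5,10],[-90,-11,20],[-135,-16,35],[-180,-22,50],[-225,-27,65]], turn=[8,16,24,32,38.6])

```text
time_s: 1.1
eef_pos: [382.5, 149.9, 218.8]
tool_rot: [0.739, 0.674, 0.0, 0.0]
contact_force: [0.2, 0.8, -0.2]
width: 59.5
grasp_force: 0.0
```

```bash
python3 g.py 444 25 160 -5.2
```

```text
t 1.1 tcp [382.5 149.9 218.8] yaw -5.2 F [ 0.17  0.82 -0.17] w 59.5 g 0.0 j [ 0.21  0.2   2.   -0.    0.94  0.3 ]
offset [-118.8   72.6   58.8] turn -0.0
```

Emit:
step_arm(claw=[60,60,60,60,60], offset=[[-40,25,20],[-80,50,40],[-119,72.6,59],[-119,72.6,59],[-119,72.6,59]], turn=[0,0,0,0,0])

```text
time_s: 1.6
eef_pos: [444.0, 26.1, 159.7]
tool_rot: [0.738, 0.675, -0.001, -0.001]
contact_force: [-0.2, 0.4, 0.1]
width: 59.9
grasp_force: 0.0
```

```bash
python3 - <<'E'
from h import *
import cv2
c=calibration("wrist"); im=snapshot("wrist")[:,:,::-1].copy(); cv2.imwrite("pics/w1.png",im)
print(c); print(proj(c,[444,25,34]), proj(c,[565,-8.5,34]))
E
python3 g.py 444 25 99 -5.2
```

```text
{'camera_matrix': array([[288.90068346,   0.        , 319.87216138],
       [  0.        , 288.90068346, 197.62519104],
       [  0.        ,   0.        ,   1.        ]]), 'extrinsics': array([[ 9.96074167e-01,  8.39619247e-02,  2.80472473e-02,
         4.51592533e+02],
       [-8.84926514e-02,  9.52679243e-01,  2.90811470e-01,
         1.05902917e+02],
       [-2.30293960e-03, -2.92151768e-01,  9.56369197e-01,
         2.40578570e+02],
       [ 0.00000000e+00,  0.00000000e+00,  0.00000000e+00,
         1.00000000e+00]])}
[319.96657718 220.28719999] [476.67609757 247.26349703]
t 1.65 tcp [443.6  27.1 160.1] yaw -5.0 F [ 0.5   0.53 -0.32] w 60.2 g 0.0 j [-0.09  0.34  1.99  0.    0.81 -0.01]
offset [-2.   0.7 61.1] turn 0.2
```

View pics/w1.png

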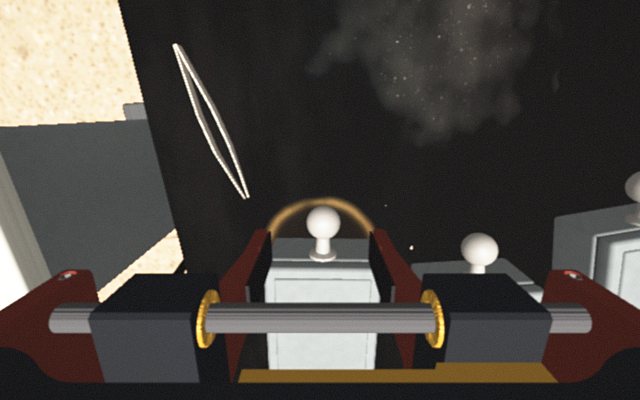

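Ball C is at (323,220) against a projected (320,220), and ball B at (480,247), so both agree within about 2 mm. I descend on C.

Emit:
step_arm(claw=[60,60,60,26,20], offset=[[-1,1,30],[-2,2,62],[-2,2,62],[-2,2,62],[-2,2,62]], turn=[0,0,0,0,0], newtons=20)

```text
time_s: 2.15
eef_pos: [446.6, 25.5, 99.7]
tool_rot: [0.736, 0.677, 0.001, 0.001]
contact_force: [0.0, 0.7, 0.2]
width: 47.2
grasp_force: 0.0
```

Emit:
step_arm(claw=[20,20,20,20,20], offset=[[0,0,0],[0,0,0],[0,0,0],[0,0,0],[0,0,0]], turn=[0,0,0,0,0])

```text
time_s: 2.65
eef_pos: [446.4, 24.7, 99.0]
tool_rot: [0.737, 0.676, 0.0, 0.0]
contact_force: [-1.5, 0.8, 8.5]
width: 25.0
grasp_force: 20.0
```

Emit:
step_arm(claw=[20,20,20,20,20], offset=[[0,0,-4],[0,0,-8],[0,0,-11],[0,0,-11],[0,0,-11]], turn=[0,0,0,0,0])

```text
time_s: 3.15
eef_pos: [446.1, 24.7, 109.3]
tool_rot: [0.737, 0.676, -0.0, -0.0]
contact_force: [-0.3, -1.2, -5.2]
width: 24.5
grasp_force: 20.0
```

Emit:
step_arm(claw=[20,20,20,20,20], offset=[[0,0,0],[0,0,0],[0,0,0],[0,0,0],[0,0,0]], turn=[0,0,0,0,0])

```text
time_s: 3.65
eef_pos: [446.1, 24.7, 109.3]
tool_rot: [0.737, 0.676, -0.0, -0.0]
contact_force: [-0.0, -1.7, -4.0]
width: 24.8
grasp_force: 20.0
```

```bash
python3 g.py; python3 - <<'E'
from h import *
f=[]
for i in range(4):
    snapshot("top"); f.append(get_state()["contact_force"])
print(np.mean(f,0),np.std(f,0))
E
```

```text
t 3.65 tcp [446.1  24.7 109.3] yaw -4.9 F [-0.01 -1.75 -4.01] w 24.8 g 20.0 j [-0.1   0.44  2.03 -0.    0.67 -0.01]
[ 0.10214775 -1.60693142 -4.42192558] [0.28911166 0.46119145 0.55445859]
```

```bash
python3 - <<'E'
from h import *
import cv2
a=cv2.imread("pics/scene0.png");b=snapshot("scene")[:,:,::-1]
cr=lambda i:cv2.resize(i[240:330,305:395],None,fx=4.4,fy=4.4,interpolation=cv2.INTER_CUBIC)
cv2.imwrite("pics/cmp.png",np.hstack([cr(a),cr(b)]))
E
```

```text
(no output)
```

View pics/cmp.png

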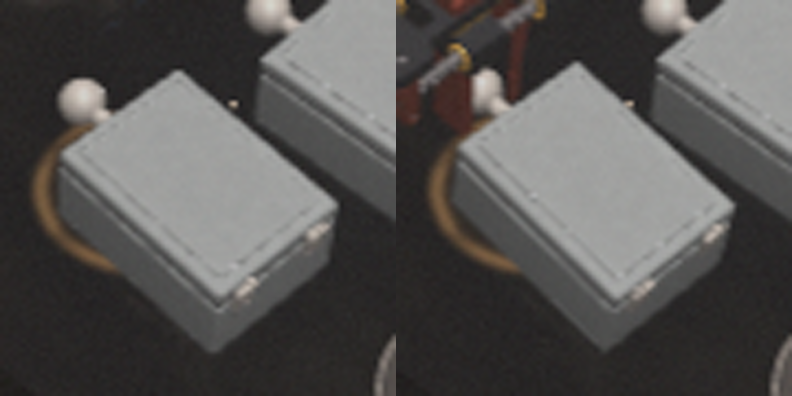

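Between before and after, C's ball end rises (corner y 72→63 px) and its rear stays put. The measured load of about −4.4 N fits the full box (3.2–3.9 N expected, an empty one 1.2 N). C is the full box, so I draw it onto the carrier axis.

Emit:
step_arm(claw=[20,20,20,20,20], offset=[[0,0,-2],[10,3,-2],[25,8,-2],[40,13,-2],[55,18,-2]], turn=[0,0,0,0,0], newtons=30)

```text
time_s: 4.4
eef_pos: [468.7, 78.8, 111.3]
tool_rot: [0.737, 0.676, -0.0, -0.0]
contact_force: [-0.6, -1.9, -4.5]
width: 24.3
grasp_force: 30.0
```

Emit:
step_arm(claw=[20,20,20,20,20], offset=[[15,6,0],[30,12,0],[45,18,0],[60,24,0],[75,28,0]], turn=[0,0,0,0,0])

```text
time_s: 4.9
eef_pos: [504.0, 151.5, 111.3]
tool_rot: [0.737, 0.676, 0.0, 0.0]
contact_force: [-0.8, -2.5, -4.7]
width: 24.6
grasp_force: 30.0
```

Emit:
step_arm(claw=[20,20,20,20,20], offset=[[12,0,0],[24,0,0],[36,0,0],[48,0,0],[55,0,0]], turn=[0,0,0,0,0])

```text
time_s: 5.4
eef_pos: [507.8, 206.2, 111.3]
tool_rot: [0.737, 0.676, -0.0, -0.0]
contact_force: [-0.7, -1.9, -5.1]
width: 24.4
grasp_force: 30.0
```

```bash
python3 g.py 508 215 111 -5; python3 - <<'E'
from h import *
import cv2
b=snapshot("top")[:,:,::-1]; c=snapshot("wrist")[:,:,::-1]; cv2.imwrite("pics/w2.png",c)
cv2.imwrite("pics/top2.png",cv2.resize(b[190:300,210:410],None,fx=4,fy=4,interpolation=cv2.INTER_CUBIC))
E
```

```text
t 5.4 tcp [507.8 206.2 111.3] yaw -4.9 F [-0.68 -1.85 -5.12] w 24.4 g 30.0 j [0.26 0.53 1.81 0.   0.81 0.34]
offset [ 8.8 -0.5  0.3] turn 0.1
```

View pics/top2.png

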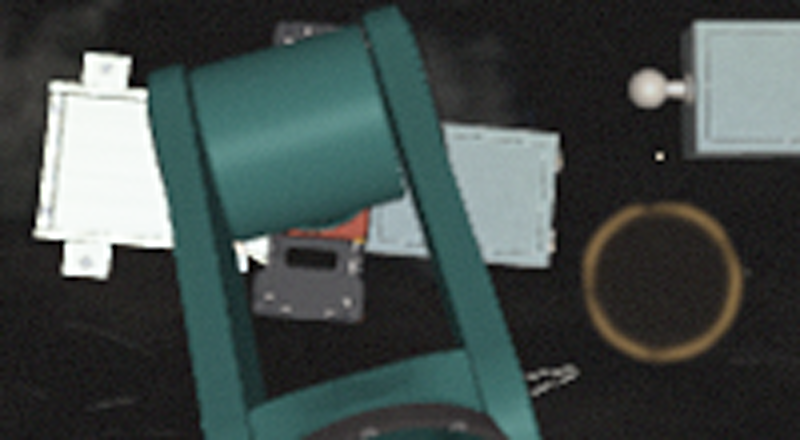

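In the top view the box follows aligned at about −4.6°, and the tip of the carrier is just ahead. Next I check the carrier axis in the wrist view.

```bash
python3 - <<'E'
from h import *
import cv2
c=calibration("wrist"); th=np.radians(-5);X=np.array([np.cos(th),np.sin(th)]);Y=np.array([-np.sin(th),np.cos(th)]);O=np.array([518,326.3])
im=cv2.imread("pics/w2.png")
for x in(-1,1):
  for (a,y,z) in((46,-75,22),(59,-104,22),(46,60,22),(52,-97,0),(52,60,16),(52,68,16)):
    p=proj(c,[*(O+X*a*x+Y*y),z]); print((a*x,y,z),p.round(0)); cv2.circle(im,tuple(int(round(v)) for v in p),2,(0,0,255),-1)
cv2.imwrite("pics/w2m.png",im)
E
```

```text
(-46, -75, 22) [242. 171.]
(-59, -104, 22) [225. 216.]
(-46, 60, 22) [ 219. -116.]
(-52, -97, 0) [244. 195.]
(-52, 60, 16) [ 211. -107.]
(-52, 68, 16) [ 209. -128.]
(46, -75, 22) [395. 171.]
(59, -104, 22) [412. 216.]
(46, 60, 22) [ 418. -115.]
(52, -97, 0) [393. 196.]
(52, 60, 16) [ 426. -106.]
(52, 68, 16) [ 428. -127.]
```

View pics/w2m.png

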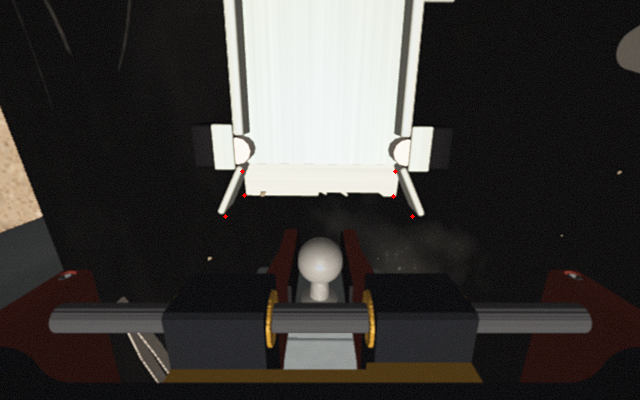

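The guide tips are at (221,213) and (421,214) and the ball at (320,260). The carrier axis is parallel to the tool and about 1 mm to the right, so I go in.

Emit:
step_arm(claw=[20,20,20,20,20], offset=[[12,1,0],[24,1,0],[36,1,0],[48,1,0],[60,1,0]], turn=[0,0,0,0,0], newtons=40)

```text
time_s: 6.0
eef_pos: [514.0, 265.8, 111.2]
tool_rot: [0.737, 0.676, -0.0, 0.0]
contact_force: [0.1, -2.1, -4.7]
width: 24.4
grasp_force: 40.0
```

Emit:
step_arm(claw=[20,20,20,20,20], offset=[[12,0,0],[24,0,0],[36,0,0],[48,0,0],[60,0,0]], turn=[0,0,0,0,0])

```text
time_s: 6.5
eef_pos: [518.9, 324.8, 111.0]
tool_rot: [0.737, 0.676, -0.001, 0.0]
contact_force: [1.5, -6.0, -5.6]
width: 24.0
grasp_force: 40.0
```

```bash
python3 g.py 525.7 414 111 -5; python3 - <<'E'
from h import *
import cv2
b=snapshot("scene")[:,:,::-1]; 
cv2.imwrite("pics/sc3.png",cv2.resize(b[150:310,220:420],None,fx=3.7,fy=3.7,interpolation=cv2.INTER_CUBIC))
E
```

```text
t 6.5 tcp [518.9 324.8 111. ] yaw -4.9 F [ 1.53 -5.98 -5.56] w 24.0 g 40.0 j [ 0.45  0.6   1.66 -0.    0.89  0.53]
offset [89.5 -0.9 -0.2] turn 0.1
```

Emit:
step_arm(claw=[20,20,20,20,20], offset=[[10,0,0],[20,0,0],[30,0,0],[40,0,0],[50,0,0]], turn=[0,0,0,0,0])

```text
time_s: 7.05
eef_pos: [523.1, 373.7, 110.9]
tool_rot: [0.737, 0.676, -0.001, 0.001]
contact_force: [1.2, -6.7, -5.2]
width: 24.4
grasp_force: 40.0
```

Emit:
step_arm(claw=[20,20,20,20,20], offset=[[5,0,0],[10,0,0],[15,0,0],[20,0,0],[25,0,0]], turn=[0,0,0,0,0])

```text
time_s: 7.55
eef_pos: [525.2, 398.5, 110.8]
tool_rot: [0.737, 0.676, -0.001, 0.0]
contact_force: [0.8, -5.0, -4.7]
width: 24.0
grasp_force: 40.0
```

```bash
python3 g.py 525.7 414 104 -5
```

```text
t 7.55 tcp [525.2 398.5 110.8] yaw -4.9 F [ 0.79 -4.98 -4.7 ] w 24.0 g 40.0 j [ 0.54  0.65  1.54 -0.    0.96  0.63]
offset [15.5 -0.8  6.8] turn 0.1
```

Emit:
step_arm(claw=[20,20,20,20,20], offset=[[2,0,1],[4,0,2],[6,0,4],[8,0,5],[9,0,6]], turn=[0,0,0,0,0])

```text
time_s: 8.05
eef_pos: [526.0, 407.6, 104.9]
tool_rot: [0.737, 0.676, -0.001, 0.0]
contact_force: [1.0, -5.4, -5.9]
width: 24.1
grasp_force: 40.0
```

Emit:
step_arm(claw=[20,20,20,20,20], offset=[[0.5,0,0],[1,0,0],[1.5,0,0],[2,0,0],[2.5,0,0]], turn=[0,0,0,0,0])

```text
time_s: 8.55
eef_pos: [526.2, 409.9, 104.9]
tool_rot: [0.737, 0.676, -0.001, 0.0]
contact_force: [1.1, -5.2, -4.5]
width: 24.6
grasp_force: 40.0
```

Emit:
step_arm(claw=[20,20,20,20,20], offset=[[0.5,0,0],[1,0,0],[1.5,0,0],[2,0,0],[2.5,0,0]], turn=[0,0,0,0,0])

```text
time_s: 9.05
eef_pos: [526.5, 412.5, 105.0]
tool_rot: [0.737, 0.676, -0.001, 0.0]
contact_force: [0.3, -5.4, -5.4]
width: 24.1
grasp_force: 40.0
```

Emit:
step_arm(claw=[20,20,20,20,20], offset=[[0.3,0,0],[0.6,0,0],[0.9,0,0],[1.2,0,0],[1.5,0,0]], turn=[0,0,0,0,0])

```text
time_s: 9.55
eef_pos: [527.2, 415.1, 105.5]
tool_rot: [0.737, 0.676, 0.0, 0.0]
contact_force: [1.4, -2.3, -4.5]
width: 24.0
grasp_force: 40.0
```

Emit:
step_arm(claw=[20,20,20,20,20], offset=[[0.3,0,0],[0.6,0,0],[0.9,0,0],[1.2,0,0],[1.5,0,0]], turn=[0,0,0,0,0])

```text
time_s: 10.05
eef_pos: [527.2, 415.7, 105.3]
tool_rot: [0.737, 0.676, -0.0, 0.0]
contact_force: [1.8, -5.8, -3.6]
width: 24.2
grasp_force: 40.0
```

Emit:
step_arm(claw=[20,20,20,20,20], offset=[[0,0,0.5],[0,0,1],[0,0,1],[0,0,1],[0,0,1]], turn=[0,0,0,0,0])

```text
time_s: 10.55
eef_pos: [527.2, 415.9, 104.4]
tool_rot: [0.737, 0.676, -0.0, 0.0]
contact_force: [1.4, -4.2, -4.3]
width: 24.1
grasp_force: 40.0
```

Emit:
step_arm(claw=[20,20,20,20,20], offset=[[0,0,0.5],[0,0,1],[0,0,1.5],[0,0,2],[0,0,2]], turn=[0,0,0,0,0])

```text
time_s: 11.05
eef_pos: [527.3, 416.1, 103.2]
tool_rot: [0.737, 0.676, 0.0, 0.0]
contact_force: [1.5, -5.4, 2.5]
width: 24.1
grasp_force: 40.0
```

Emit:
step_arm(claw=[20,20,20,20,20], offset=[[0,0,0.5],[0,0,1],[0,0,1],[0,0,1],[0,0,1]], turn=[0,0,0,0,0])

```text
time_s: 11.55
eef_pos: [527.3, 416.1, 103.1]
tool_rot: [0.737, 0.676, 0.0, 0.0]
contact_force: [-0.9, -6.5, 9.8]
width: 24.1
grasp_force: 40.0
```

Emit:
step_arm(claw=[20,20,20,20,20], offset=[[0,0,-1],[0.5,0,-1],[1,0,-1],[1,0,-1],[1,0,-1]], turn=[0,0,0,0,0])

```text
time_s: 12.05
eef_pos: [527.4, 416.3, 103.2]
tool_rot: [0.737, 0.676, -0.0, 0.001]
contact_force: [0.4, -8.7, 4.4]
width: 24.4
grasp_force: 40.0
```

```bash
python3 g.py; python3 - <<'E'
from h import *
import cv2
c=calibration("wrist");w=snapshot("wrist")[:,:,::-1];b=snapshot("scene")[:,:,::-1]
cv2.imwrite("pics/fin1.png",np.hstack([cv2.resize(b[160:250,210:310],(440,396),interpolation=cv2.INTER_CUBIC),cv2.resize(w[180:400,200:440],(360,396))[:396]]))
E
```

```text
t 12.05 tcp [527.4 416.3 103.2] yaw -4.9 F [ 0.39 -8.68  4.36] w 24.4 g 40.0 j [ 0.57  0.67  1.52 -0.    0.96  0.65]
```

View pics/fin1.png

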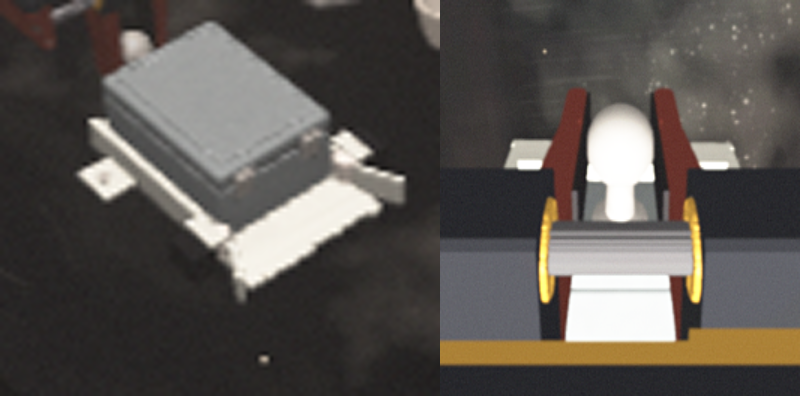

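The box sits between the rails with its rear past the rollers. The force rises against the stop with almost no motion (0.2 mm for 1 mm commanded), so it is home and I let go.

Emit:
step_arm(claw=[26,30,36,44,50], offset=[[0,0,0],[0,0,0],[0,0,0],[0,0,0],[0,0,0]], turn=[0,0,0,0,0])

```text
time_s: 12.65
eef_pos: [527.1, 417.7, 102.4]
tool_rot: [0.737, 0.676, 0.0, -0.0]
contact_force: [-0.6, 0.1, 0.9]
width: 47.8
grasp_force: 0.0
```

Emit:
step_arm(claw=[50,50,50,50,50], offset=[[0,0,-10],[0,0,-30],[0,0,-60],[0,0,-90],[0,0,-120]], turn=[0,0,0,0,0])

```text
time_s: 13.15
eef_pos: [527.0, 417.3, 224.1]
tool_rot: [0.737, 0.676, 0.0, -0.0]
contact_force: [0.6, 0.3, -0.3]
width: 49.8
grasp_force: 0.0
```

Emit:
step_arm(claw=[50,50,50,50,50], offset=[[0,-30,-20],[0,-60,-40],[0,-90,-50],[0,-110,-50],[0,-110,-50]], turn=[0,0,0,0,0])

```text
time_s: 13.65
eef_pos: [414.9, 426.7, 272.7]
tool_rot: [0.736, 0.677, -0.0, -0.0]
contact_force: [-0.2, -0.6, 0.2]
width: 50.3
grasp_force: 0.0
```

```bash
python3 g.py; python3 - <<'E'
from h import *
import cv2
b=snapshot("top")[:,:,::-1];s=snapshot("scene")[:,:,::-1]
cv2.imwrite("pics/fin2.png",np.vstack([cv2.resize(b[140:290,210:440],(600,391)),cv2.resize(s[160:210,220:320],(600,209)) if 0 else cv2.resize(s[165:245,215:445],(600,209))]))
E
```

```text
t 13.65 tcp [414.9 426.7 272.7] yaw -4.8 F [-0.21 -0.62  0.17] w 50.3 g 0.0 j [0.68 0.38 1.56 0.   1.21 0.77]
```

View pics/fin2.png

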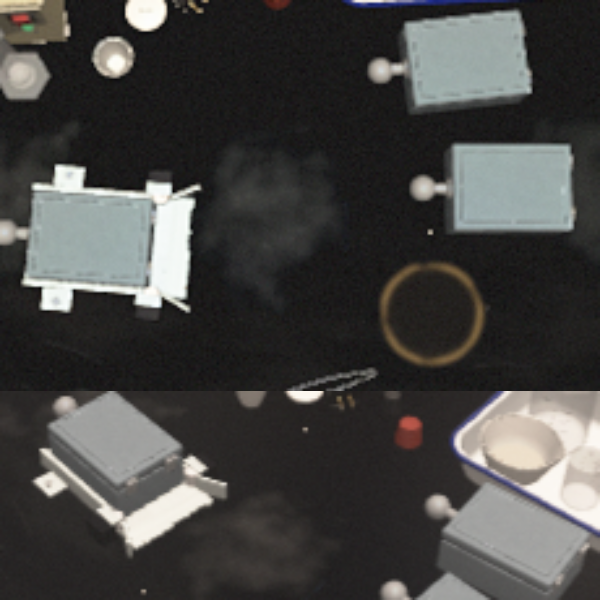

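The box sits flat in the carrier, ahead of the rollers, and the other two boxes are where they started. I hand in.

```bash
python3 -c "
from bench import *
print(finish_job())"
```

```text
the job is handed in; nothing more can be done
None
```

The job is handed in: the box nearest the robot felt full when hefted (about 4.4 N at its ball pull), so I drew it home flat against the stop and let go; I never touched the other two boxes, so they were not hefted for comparison.

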